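Close the yard drain after scrubbing it out

ROBOT

A 6-joint arm with a two-finger parallel gripper is mounted at the origin on the work surface. World frame = base frame: x ahead of the robot, y to its left, z up, the work surface at z = 0. Lengths are in m, angles in rad, forces in N, time in s.
With the tool pointing down it reaches from about 0.325 to 0.9 m from the base axis. Payload 6.1 kg.
Tool frame: the origin (TCP) lies between the finger pads; the fingertips stand 8 mm ahead of it and the grasp point (between the pads) lies 11 mm behind it; z points along the fingers, y is the line along which they close (so a half turn about z gives the same grasp; the last joint's range is limited). The gripper opens to 87 mm and grips with 3 to 60 N. Pads are 19 mm wide; open, the fingers measure 117 mm over their backs; the gripper's body (75 mm by 190 mm) begins 51 mm behind the grasp point.
Start: joints at [1.212, 0.22, 1.526, -0, 1.395, -0.126], TCP at [0.144, 0.608, 0.194] pointing down, gripper open.
Joint ranges: [-2.98, 2.98], [-0.91, 2.08], [0.09, 2.57], [-1.24, 4.39], [0.2, 2.65], [-2.68, 2.68]. Speed limits (rad/s): [2.57, 2.57, 3.01, 3.14, 3.14, 3.14].

INTERFACE

Orientations are given as a 3x3 rotation matrix whose columns are the frame's x, y, z axes.
In Python, from bench import status, grab_frame, ctrl, outline_of gives the robot as it stands.
- The arm moves only by the tool jog_arm, never from a script. Its argument "steps" is a list of rows, each an object with "slide": the shift along the tool's x, y, z in units of 3 cm (1.0 is 3 cm), a list of three; "roll": the turn about the tool's z in units of 6 degrees (1.0 is 6 degrees); "gripper": the opening, from -1 (shut) to 1 (fully open), so that 0 is half open. A call has exactly 5 rows; each row shifts and turns the commanded pose from where the row before left it, along the tool's axes as they then stand; what a row does not reach is not made up. A row lasts 1/10 s, in which the tool goes at most 50 mm and 8.59 degrees, less where a joint would pass 70% of its speed; a pose out of reach is approached as far as the arm can. A call with a number of a shift or a turn outside -1 to 1 is refused whole. A call with a gripper value outside its range is refused whole. The fingers move at their own pace and stop on an object; "force" is the grip in N (left out, the last holds). Time passes only in rows, so rows that do not move let the fingers close, or fill a call up. It gives the time, the measured TCP pose, the force, the opening and the grip force at its end, in the units of the state.
- status.sense(): the state, without advancing time (a new reading comes with each control period).
- grab_frame(name): name is "scene" or "side" or "wrist"; returns a dict with "image" (480x640x3 uint8, red, green, blue), "camera_matrix" (3x3 intrinsics, pixels), "D" ([k1, k2, p1, p2, k3] as OpenCV has them; the pictures are not rectified), "rvec" (rotation vector, rad) and "tvec" (3), from world to camera coordinates, as OpenCV has them. Camera axes: x right, y down, z forward; pixel columns grow to the right and rows downward; lengths in m; the calibration is good to about 2 mm. A picture is of the moment at which its call begins. There is no depth.
- ctrl.job_done(): hands the job in; it is judged then, once.
Trained networks look in a picture, given as the dict that the camera call returned (one of the last four; its "shot" number tells which), for a name from the list of things; names that differ only in an ending like _2 or _b are one class to them, and where a whole thing is asked for, a point or a joint stands for the part that bears it (a point fixed in the world has none). Each returns a list of dicts, best first, with "conf" (0 to 1); they miss things now and then, are a little off and sometimes report something else, mostly with a low value. They report only what shows in the picture. A call takes as long as a camera call.
- outline_of(picture, name): "mask" (480x640 bool, what is visible of it) and "point" ([column, row] in pixels, amid what is visible of it).
The state is a dict: "time": time; "qpos": joint angles; "joint_vel": joint speeds; "tau": joint torques, N m; "eef_pos": TCP position; "eef_rot": TCP orientation; "contact_force": force on the tool from outside, world axes, zero at the start; "torque": the same for the moment, N m; "finger_gap": finger opening in m; "grip_force": force on a finger pad.
Only numpy, scipy, OpenCV 4.12 (cv2) and the standard library are available. Lean on these libraries where they do the work, as an engineer would, in place of code of your own. Each camera call takes 0.05 s, during which the arm holds its last target. There are 200 camera calls.

TASK

The open drain in the terrazzo slab has been scrubbed out: first take the yellow brush that lies across it and lay it flat, bristles down, in the grey drip tray. Then slide the square steel grate along the slab, flat and without lifting it off, round whatever stands in the way, until it drops into the drain's recess and lies flush, and last press the green key on the pump box firmly, without punching it, and let go. Do not touch the red key, and leave the spray bottle, the cup and the soap standing where they are.

Things in the scene. Friction and masses are not known exactly. Their poses are not given: they have to be found in the camera images.
- slab: fixed terrazzo slab, 360 (x) x 540 (y) x 40 mm high; origin at the centre of its underside, its smooth, slippery top (friction about 0.22 against the grate) 40 mm above. The drain recess is sunk in it at x 0, y -125 mm (see seat); elsewhere the top is plain. On the bench beyond its far (+x) edge, out of the way: a bowl, a scoop, a jug (185 mm high) and a low wall with a dispenser
- seat (a point): centre of the drain recess at the height of its ledge, axes as the slab's: where the underside centre of the seated grate belongs. The recess is a square pocket, sides along the slab's x and y, mouth 117 x 117 mm, 8 mm deep, with a 12 mm wide ledge round a 93 mm square sump whose floor is 28 mm lower
- grate: square slotted stainless grate, 110 x 110 x 8 mm, about 0.6 kg, lying flat on the slab; no handle, and its slots are too narrow for fingers: it is slid by fingertips pressed on its top (10 to 25 N down; fingertips spread about 70 mm apart also turn it) or pushed at its edge. Origin at the centre of its underside, sides along its x and y; any quarter turn fits the recess, with 3.5 mm to spare all round
- brush: yellow scrubbing brush without handle, 170 (x) x 50 (y) x 42 mm high, about 0.16 kg, lying bristles down across the open recess; origin at the centre of the bristles' underside. The moulded back, 170 x 50 mm, is its upper 20 mm (22 to 42 mm high); the bristle block below is 160 x 44 mm and stiff
- tray: fixed open grey plastic drip tray on the bench to one side of the slab, 250 (x) x 130 (y) x 35 mm high outside, walls and floor 4 mm; origin at the centre of its underside
- pump_box: fixed pump control box on the bench on the other side of the slab, 150 (x) x 130 (y) mm; its white top panel slopes 0.2 rad, from 47 mm high at the front (-x of the box) to 77 mm at the back, and carries two flat keys side by side. Origin at the centre of its underside
- green_key_top (a point): centre of the top face of the green membrane key with a white dot, 30 x 30 mm, on the sloping panel (z of this point is the panel's normal; its y points to the left of the box, away from the red key). Gives only 1.5 mm against a stiff spring, starting at 1 N and bottoming at 6 N; it registers once it is pressed with 4 N for a moment, 0.15 s
- red_key_top (a point): centre of the top face of the red membrane key with a white square, 30 x 30 mm, 56 mm to the right (-y of the box) of the green one: not to be pressed
- spray_bottle: empty clear spray bottle standing on the slab between the grate and the drain: 60 mm diameter to 105 mm high, 200 mm high over all; blue spray head 175 to 195 mm high whose nozzle reaches 42 mm from the bottle's axis on its -x side. Light, easily knocked over. Origin at the centre of its foot
- cup: green plastic cup, 66 mm across, 85 mm high, standing on a corner of the slab near the drain; origin at the centre of its foot
- soap: brown bar of soap, 80 (x) x 50 (y) x 26 mm, lying on the other corner of the slab near the drain; origin at the centre of its underside

How it is judged:
By the outcome, as a careful person would: the job done as asked, in the order asked, and still so for the second after the job is handed in, with the robot touching nothing.
It also fails if it takes over 72 s, if anything falls off the work surface, if the arm or the gripper's body presses on something with over 40 N, if the wrist force passes 120 N, or if a joint passes its speed limit or range.

## Working session

There is one attempt and no reset: what is moved stays moved. The work goes in short steps, Python scripts to look and compute and a tool call to move; the robot and the scene stay as the last step left them, time stands still between calls to the robot, and variables do not carry over. Pictures are saved under pics/ and viewed, at most 10 in all, crops included, and the job is handed in when it is done.

Besides the shell and the picture viewer there is one more tool, called by a JSON object that holds its "op" and its "data". jog_arm: Moves the arm, as the interface text tells. Shifts and turns lie within -1 to 1; 1 stands for 3 cm of shift or 6 degrees of turn. Its arguments: {"type":"object","properties":{"steps":{"type":"array"},"force":{"type":"number"}},"required":["steps"]}

```bash
ls; mkdir -p pics; cat > h.py <<'E'
import numpy as np, cv2
from bench import status, grab_frame, ctrl, outline_of
def ray(f,pts):
    K=np.array(f["camera_matrix"],float);D=np.array(f["D"],float)
    R,_=cv2.Rodrigues(np.array(f["rvec"],float));t=np.array(f["tvec"],float).ravel()
    u=cv2.undistortPoints(np.array(pts,float).reshape(-1,1,2),K,D).reshape(-1,2)
    d=np.c_[u,np.ones(len(u))]@R
    return -R.T@t,d
def atz(f,pts,z):
    c,d=ray(f,pts); return c+d*((z-c[2])/d[:,2])[:,None]
def proj(f,P):
    return cv2.projectPoints(np.array(P,float).reshape(-1,1,3),np.array(f["rvec"],float),np.array(f["tvec"],float),np.array(f["camera_matrix"],float),np.array(f["D"],float))[0].reshape(-1,2)
def topfit(f,name,z):
    """min-area rect of the mask's outline projected to plane z"""
    r=outline_of(f,name)
    if not r: return None
    m=r[0]["mask"].astype(np.uint8)
    c=max(cv2.findContours(m,0,1)[0],key=cv2.contourArea).reshape(-1,2)
    P=atz(f,c,z)[:,:2]
    (cx,cy),(w,h),a=cv2.minAreaRect((P*1000).astype(np.float32))
    return r[0]["conf"],np.round([cx,cy,w,h,a],1),r[0]["point"]
E
python3 - <<'E'
from h import *
fs={n:grab_frame(n) for n in("scene","side")}
for n,f in fs.items():
    cv2.imwrite(f"pics/{n}0.png",f["image"][:,:,::-1])
    c,_=ray(f,[[320,240]]);print(n,c.round(3))
    for k,z in dict(slab=.04,grate=.048,brush=.082,tray=.035,pump_box=.06,green_key_top=.062,red_key_top=.062,spray_bottle=.04,cup=.125,soap=.066).items():
        print(k,topfit(f,k,z))
E
```

```text
pics
scene [1.212 0.051 1.049]
slab (0.88, array([538.4, -34.7, 385.6, 542.7,   1.6]), [326.3, 259.6])
grate (0.98, array([609.6, 158.8, 114.5, 111.5,   7.4]), [383.5, 277.8])
brush (0.92, array([ 533.6, -150.3,  183.4,   50.8,    5.4]), [262.4, 237.9])
tray (0.64, array([ 504.5, -413.6,  146.5,  272.6,   85.6]), [170.0, 241.5])
pump_box (0.55, array([585.7, 419.6, 150. , 222. ,  89.4]), [487.8, 268.3])
green_key_top (0.39, array([519.7, 456.1,  27.1,  25.7,  81.9]), [503.1, 250.0])
red_key_top None
spray_bottle (0.73, array([492.2, -34.3, 214.7,  64.8,   2.3]), [312.0, 239.9])
cup (0.67, array([ 694.8, -253.4,  107.6,   63.3,   23. ]), [209.6, 276.5])
soap (0.94, array([ 417.1, -268.8,   53.1,   87.4,   82.6]), [230.5, 201.0])
side [ 0.037 -1.166  0.849]
slab (0.86, array([521.8, -60.4, 377.9, 578.8,   1.5]), [306.7, 266.2])
grate (0.6, array([578.9, 161.4, 146.1,  82.6,  61.5]), [305.2, 207.7])
brush (0.85, array([ 519. , -181.3,  180. ,   88. ,    3.9]), [334.6, 271.0])
tray (0.78, array([ 491.3, -433.5,  162.7,  264.8,   86.9]), [382.0, 366.5])
pump_box (0.77, array([522.6, 380.4, 216.6, 253.5,   2.5]), [255.4, 178.0])
green_key_top (0.42, array([519.7, 447.1,  26.9,  20.8,  71.6]), [246.5, 165.2])
red_key_top (0.59, array([517.6, 391.2,  33.1,  23.2,  70.5]), [249.6, 173.8])
spray_bottle (0.92, array([646.1, 150.2, 439.8,  82.4,  66.4]), [326.8, 214.4])
cup (0.83, array([ 643.4, -311.9,  168.4,   65.2,   58.7]), [417.4, 271.1])
soap (0.79, array([ 399.5, -290.3,   72.2,   83.5,   82.6]), [307.1, 323.7])
```

View pics/scene0.png

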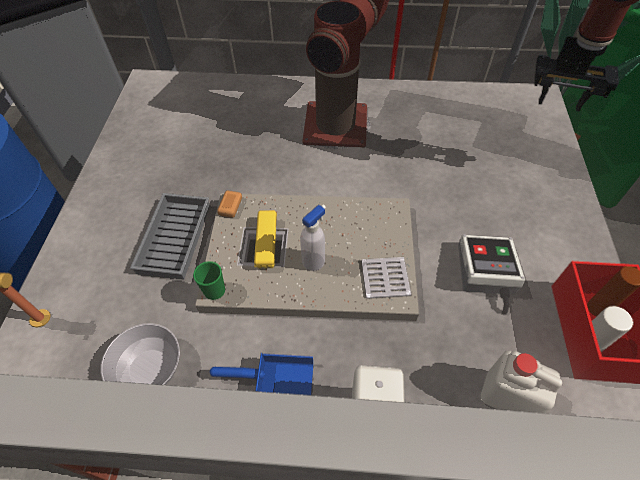

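View pics/side0.png

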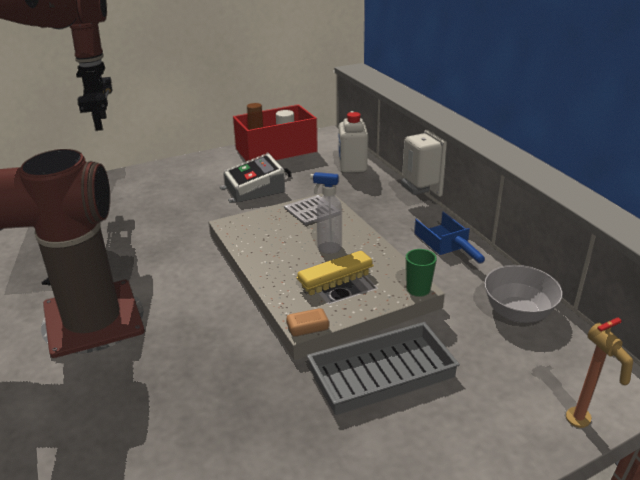

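The scene view (seen from +x) shows the drain and brush at px (264,240), the bottle's foot at about (314,268), the grate at (385,277), the tray at (170,240), and the green key at (503,250). The side view agrees with this.

```bash
python3 - <<'E'
from h import *
s=status.sense();print(s["eef_pos"],np.array(s["eef_rot"]).round(3),s["contact_force"],s["finger_gap"])
f=grab_frame("scene");g=grab_frame("side");w=grab_frame("wrist")
print("wristcam",ray(w,[[320,240]])[0].round(3), ray(w,[[320,240]])[1].round(3))
for n,q in(("scene",f),("side",g)):
    r=outline_of(q,"spray_bottle")[0];ys,xs=np.nonzero(r["mask"]);b=ys.max();print(n,b,xs[ys>b-6].min(),xs[ys>b-6].max(),atz(q,[[xs[ys>b-4].mean(),b]],.04).round(3))
    r=outline_of(q,"cup")[0];ys,xs=np.nonzero(r["mask"]);b=ys.max();print("cup",atz(q,[[xs[ys>b-4].mean(),b]],.04).round(3))
    # slab corners
    m=outline_of(q,"slab")[0]["mask"].astype(np.uint8);c=max(cv2.findContours(m,0,1)[0],key=cv2.contourArea)
    h=cv2.convexHull(c);a=cv2.approxPolyDP(h,6,True).reshape(-1,2);print(a.tolist(),(atz(q,a,.04)[:,:2]).round(3).tolist())
    m=outline_of(q,"tray")[0]["mask"].astype(np.uint8);c=max(cv2.findContours(m,0,1)[0],key=cv2.contourArea)
    h=cv2.convexHull(c);a=cv2.approxPolyDP(h,5,True).reshape(-1,2);print("tray",a.tolist(),(atz(q,a,.035)[:,:2]).round(3).tolist())
E
```

```text
[0.14416811 0.60810254 0.19432233] [[-0.973  0.231 -0.   ]
 [ 0.231  0.973 -0.   ]
 [ 0.    -0.    -1.   ]] [-0.66621454  0.48931878 -0.65762242] 0.08675247312066642
wristcam [0.081 0.623 0.385] [[ 0.226 -0.064 -0.972]]
scene 271 303 322 [[ 0.602 -0.022  0.04 ]]
cup [[ 0.699 -0.26   0.04 ]]
[[216, 213], [243, 194], [408, 198], [415, 319], [199, 312]] [[0.433, -0.307], [0.359, -0.244], [0.342, 0.227], [0.718, 0.23], [0.736, -0.286]]
tray [[208, 197], [183, 278], [130, 268], [163, 193]] [[0.373, -0.344], [0.642, -0.35], [0.622, -0.493], [0.367, -0.477]]
side 253 318 341 [[ 0.56  -0.052  0.04 ]]
cup [[ 0.66  -0.288  0.04 ]]
[[206, 221], [292, 200], [344, 203], [443, 292], [442, 305], [294, 359]] [[0.337, 0.226], [0.582, 0.231], [0.701, 0.152], [0.715, -0.3], [0.687, -0.337], [0.344, -0.352]]
tray [[459, 364], [452, 376], [335, 414], [308, 355], [425, 322]] [[0.619, -0.497], [0.589, -0.518], [0.355, -0.506], [0.374, -0.348], [0.629, -0.363]]
```

{"op": "jog_arm", "data": {"steps": [{"slide":[0,-1,-0.8],"roll":-0.6,"gripper":1},{"slide":[0,-1,-0.8],"roll":-0.6,"gripper":1},{"slide":[0,-1,-0.8],"roll":-0.6,"gripper":1},{"slide":[0,-1,-0.8],"roll":-0.6,"gripper":1},{"slide":[0,-1,-0.8],"roll":-0.6,"gripper":1}]}}

```text
time: 2.15
eef_pos: [0.1278, 0.4583, 0.3153]
eef_rot: [[-0.996, -0.084, 0.0], [-0.084, 0.996, 0.0], [-0.0, 0.0, -1.0]]
contact_force: [0.2, 0.3, 0.3]
finger_gap: 0.0868
grip_force: 0.0
```

{"op": "jog_arm", "data": {"steps": [{"slide":[-0.4,-1,0],"roll":0,"gripper":1},{"slide":[-0.4,-1,0],"roll":0,"gripper":1},{"slide":[-0.4,-1,0],"roll":0,"gripper":1},{"slide":[-0.4,-1,0],"roll":0,"gripper":1},{"slide":[-0.4,-1,0],"roll":0,"gripper":1}]}}

```text
time: 2.65
eef_pos: [0.2005, 0.3138, 0.3145]
eef_rot: [[-0.997, -0.082, 0.001], [-0.082, 0.997, 0.001], [-0.001, 0.0, -1.0]]
contact_force: [0.9, -0.5, 0.3]
finger_gap: 0.0873
grip_force: 0.0
```

{"op": "jog_arm", "data": {"steps": [{"slide":[-0.4,-1,0],"roll":0,"gripper":1},{"slide":[-0.4,-1,0],"roll":0,"gripper":1},{"slide":[-0.4,-1,0],"roll":0,"gripper":1},{"slide":[-0.4,-1,0],"roll":0,"gripper":1},{"slide":[-0.4,-1,0],"roll":0,"gripper":1}]}}

```text
time: 3.15
eef_pos: [0.2725, 0.1692, 0.3146]
eef_rot: [[-0.997, -0.082, 0.001], [-0.082, 0.997, 0.0], [-0.001, 0.0, -1.0]]
contact_force: [0.4, -0.1, -0.4]
finger_gap: 0.0869
grip_force: 0.0
```

{"op": "jog_arm", "data": {"steps": [{"slide":[-0.4,-1,0],"roll":0,"gripper":1},{"slide":[-0.4,-1,0],"roll":0,"gripper":1},{"slide":[-0.4,-1,0],"roll":0,"gripper":1},{"slide":[-0.4,-1,0],"roll":0,"gripper":1},{"slide":[-0.4,-1,0],"roll":0,"gripper":1}]}}

```text
time: 3.65
eef_pos: [0.3446, 0.0243, 0.3147]
eef_rot: [[-0.997, -0.081, 0.001], [-0.081, 0.997, -0.0], [-0.001, -0.0, -1.0]]
contact_force: [0.8, 0.6, -0.4]
finger_gap: 0.0873
grip_force: 0.0
```

{"op": "jog_arm", "data": {"steps": [{"slide":[-0.4,-1,0],"roll":0,"gripper":1},{"slide":[-0.4,-1,0],"roll":0,"gripper":1},{"slide":[-0.4,-1,0],"roll":0,"gripper":1},{"slide":[-0.4,-1,0],"roll":0,"gripper":1},{"slide":[-0.4,-1,0],"roll":0,"gripper":1}]}}

```text
time: 4.15
eef_pos: [0.4166, -0.1203, 0.3145]
eef_rot: [[-0.997, -0.081, 0.001], [-0.081, 0.997, -0.0], [-0.001, -0.0, -1.0]]
contact_force: [0.5, 0.8, 0.4]
finger_gap: 0.0873
grip_force: 0.0
```

Tracking is accurate. Next a wrist look.

```bash
python3 - <<'E'
from h import *
f=grab_frame("wrist");cv2.imwrite("pics/w1.png",f["image"][:,:,::-1])
for k,z in dict(brush=.082,tray=.035,soap=.066,slab=.04).items(): print(k,topfit(f,k,z))
E
```

```text
brush (0.96, array([ 483.2, -157. ,   89.1,   51.3,    4.6]), [284.2, 276.4])
tray (0.7, array([ 464. , -413.1,  149.7,  189.5,   86.2]), [68.0, 199.4])
soap (0.91, array([ 406.5, -269.4,   52.7,   80. ,   81.8]), [182.0, 180.3])
slab None
```

View pics/w1.png

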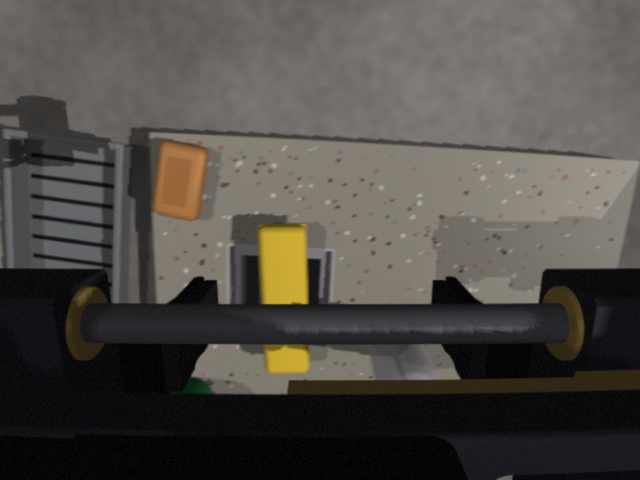

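The wrist view shows the brush spanning rows 225–373 at columns 259–309, and the recess's near edge from (229,246) to (335,250). The slab's near corners are at (151,131) and (637,160).

```bash
python3 - <<'E'
from h import *
f=grab_frame("wrist")
print("brush",(1e3*atz(f,[[259,226],[307,226],[309,372],[265,374]],.082)).round(0)[:,:2].tolist())
print("slab+recess",(1e3*atz(f,[[151,131],[637,160],[229,246],[335,250],[327,320]],.04)).round(0)[:,:2].tolist())
print("tray",(1e3*atz(f,[[124,143],[2,130]],.035)).round(0)[:,:2].tolist())
E
```

```text
brush [[444.0, -183.0], [440.0, -134.0], [606.0, -120.0], [612.0, -169.0]]
slab+recess [[358.0, -309.0], [344.0, 225.0], [479.0, -222.0], [474.0, -102.0], [560.0, -104.0]]
tray [[373.0, -342.0], [368.0, -481.0]]
```

{"op": "jog_arm", "data": {"steps": [{"slide":[-0.57,-0.265,0.8],"roll":0,"gripper":1},{"slide":[-0.57,-0.265,1],"roll":0,"gripper":1},{"slide":[-0.57,-0.265,1],"roll":0,"gripper":1},{"slide":[-0.57,-0.265,1],"roll":0,"gripper":1},{"slide":[-0.57,-0.265,1],"roll":0,"gripper":1}]}}

```text
time: 4.95
eef_pos: [0.5053, -0.1505, 0.1699]
eef_rot: [[-0.997, -0.083, 0.001], [-0.083, 0.997, -0.0], [-0.001, -0.0, -1.0]]
contact_force: [0.2, -0.1, 0.8]
finger_gap: 0.087
grip_force: 0.0
```

{"op": "jog_arm", "data": {"steps": [{"slide":[0,0,1],"roll":0,"gripper":1},{"slide":[0,0,1],"roll":0,"gripper":1},{"slide":[0,0,1],"roll":0,"gripper":1},{"slide":[0,0,0.5],"roll":0,"gripper":1},{"slide":[0,0,0.15],"roll":0,"gripper":1}]}}

```text
time: 5.45
eef_pos: [0.5034, -0.1502, 0.0594]
eef_rot: [[-0.997, -0.082, -0.003], [-0.082, 0.997, 0.001], [0.002, 0.002, -1.0]]
contact_force: [-0.0, -0.1, -0.5]
finger_gap: 0.0869
grip_force: 0.0
```

{"op": "jog_arm", "data": {"steps": [{"slide":[0,0,0],"roll":0,"gripper":-0.2},{"slide":[0,0,0],"roll":0,"gripper":-0.2},{"slide":[0,0,0],"roll":0,"gripper":-0.2},{"slide":[0,0,0],"roll":0,"gripper":-0.2},{"slide":[0,0,0],"roll":0,"gripper":-0.2}], "force": 25}}

```text
time: 5.95
eef_pos: [0.5051, -0.1519, 0.0616]
eef_rot: [[-0.997, -0.081, 0.001], [-0.081, 0.997, -0.001], [-0.001, -0.001, -1.0]]
contact_force: [-0.3, -0.5, -0.7]
finger_gap: 0.0551
grip_force: 0.0
```

{"op": "jog_arm", "data": {"steps": [{"slide":[0,0,0],"roll":0,"gripper":-1},{"slide":[0,0,0],"roll":0,"gripper":-1},{"slide":[0,0,0],"roll":0,"gripper":-1},{"slide":[0,0,-0.3],"roll":0,"gripper":-1},{"slide":[0,0,-0.7],"roll":0,"gripper":-1}]}}

```text
time: 6.45
eef_pos: [0.503, -0.1509, 0.0897]
eef_rot: [[-0.997, -0.081, -0.004], [-0.081, 0.997, 0.002], [0.004, 0.002, -1.0]]
contact_force: [-0.3, -0.0, -0.0]
finger_gap: 0.0153
grip_force: 0.0
```

```bash
python3 - <<'E'
from h import *
s=status.sense();print(s["finger_gap"],s["grip_force"],s["eef_pos"])
f=grab_frame("side");cv2.imwrite("pics/s2.png",cv2.resize(f["image"][140:380,200:520,::-1],(800,600)))
print(topfit(f,"brush",.082))
E
```

```text
0.015260719383164255 0.0 [ 0.50300173 -0.15086831  0.0896558 ]
(0.56, array([ 517.7, -180.6,  180.8,   88.3,    4.9]), [337.0, 272.1])
```

View pics/s2.png

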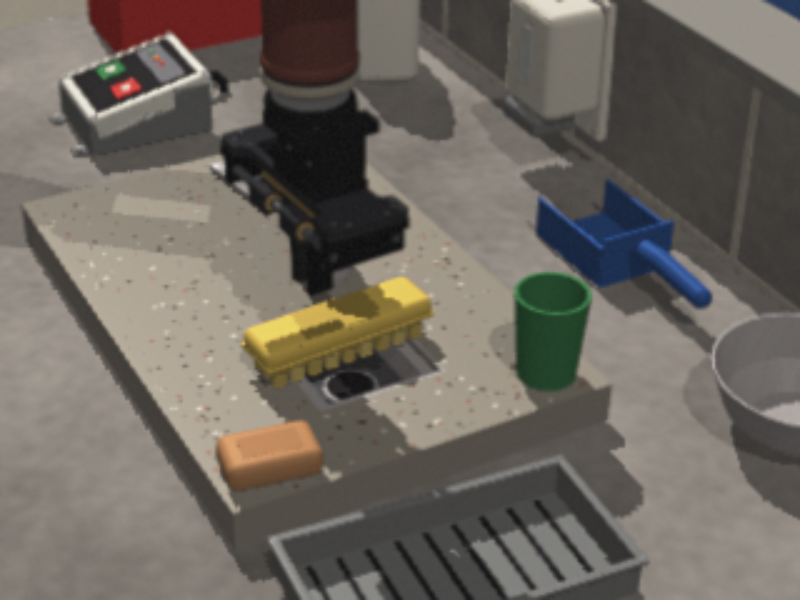

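The brush (crop 245–430, 280–380) is unmoved and the gripper is above it, closed on nothing. I'll check the geometry before retrying.

```bash
python3 - <<'E'
from h import *
f=grab_frame("side");g=grab_frame("scene")
s=status.sense();p=np.array(s["eef_pos"]);R=np.array(s["eef_rot"])
tips=[p+R@[0,y,.008] for y in(-.0076,.0076)]
for q,n in((f,"side"),(g,"scene")):
    print(n,"tips",proj(q,tips).round(0).tolist(),"crop",((proj(f,tips)-[200,140])*2.5).round(0).tolist())
    m=outline_of(q,"brush")[0]["mask"]
    for z in(.082,.062):
        c=np.array([.526,-.1515]);a=np.radians(4.7);e=np.array([[np.cos(a),np.sin(a)],[-np.sin(a),np.cos(a)]])
        P=[np.r_[c+np.array([i,j])@e,z] for i,j in((-.085,-.025),(.085,-.025),(.085,.025),(-.085,.025))]
        print(z,proj(q,P).round(0).tolist())
    ys,xs=np.nonzero(m);print(xs.min(),xs.max(),ys.min(),ys.max())
    b=outline_of(q,"spray_bottle");print([ (x["conf"],x["point"]) for x in b])
cv2.imwrite("pics/sc3.png",cv2.resize(g["image"][170:300,200:360,::-1],(740,600)))
E
```

```text
side tips [[328.0, 267.0], [324.0, 263.0]] crop [[320.0, 317.0], [311.0, 308.0]]
0.082 [[306.0, 281.0], [373.0, 258.0], [361.0, 247.0], [295.0, 269.0]]
0.062 [[306.0, 288.0], [373.0, 265.0], [361.0, 254.0], [295.0, 276.0]]
298 372 251 294
[(0.62, [335.6, 246.0])]
scene tips [[263.0, 228.0], [269.0, 228.0]] crop [[320.0, 317.0], [311.0, 308.0]]
0.082 [[258.0, 209.0], [253.0, 262.0], [273.0, 262.0], [276.0, 209.0]]
0.062 [[259.0, 213.0], [254.0, 267.0], [274.0, 266.0], [277.0, 213.0]]
254 276 211 267
[(0.6, [314.3, 241.5])]
```

View pics/sc3.png

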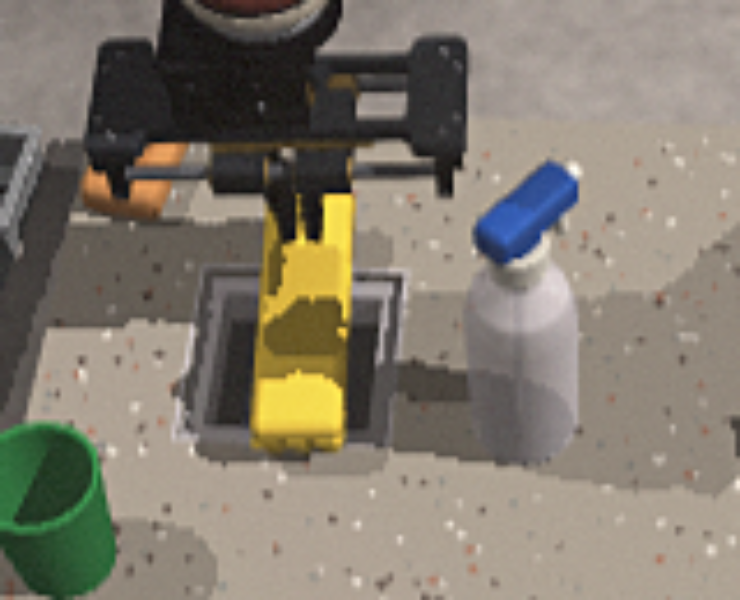

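```bash
python3 - <<'E'
from h import *
f=grab_frame("side");g=grab_frame("scene");s=status.sense();print(s["eef_pos"])
def tri(a,b):
    c1,d1=ray(f,[a]);c2,d2=ray(g,[b]);d1=d1[0];d2=d2[0]
    k=np.linalg.lstsq(np.c_[d1,-d2],c2-c1,rcond=None)[0];p,q=c1+k[0]*d1,c2+k[1]*d2
    return ((p+q)/2).round(4),np.linalg.norm(p-q).round(4)
print("tip",tri([327,256],[265,222]))
# brush -x end of top, far +x end top corners
w=np.hstack([cv2.resize(f["image"][225:305,280:385,::-1],(420,320),interpolation=2)[:, :420],cv2.resize(g["image"][200:280,240:300,::-1],(240,320),interpolation=2)])
cv2.imwrite("pics/c4.png",w)
E
```

```text
[ 0.50411709 -0.15137032  0.09006638]
tip (array([ 0.5064, -0.1526,  0.1077]), np.float64(0.0018))
```

View pics/c4.png

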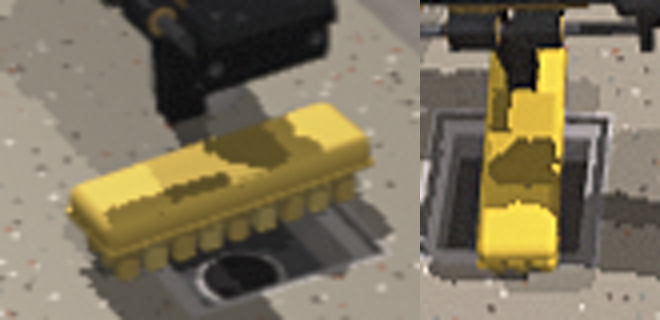

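Triangulating puts the fingertips about 26 mm higher than the reported TCP implies, so the first grasp closed just above the brush. I'll retry lower and watch the force.

{"op": "jog_arm", "data": {"steps": [{"slide":[0,0,0],"roll":0,"gripper":1},{"slide":[0,0,0],"roll":0,"gripper":1},{"slide":[0,0,0],"roll":0,"gripper":1},{"slide":[0,0,0],"roll":0,"gripper":1},{"slide":[0,0,0],"roll":0,"gripper":1}]}}

```text
time: 7.45
eef_pos: [0.5047, -0.1516, 0.0909]
eef_rot: [[-0.997, -0.081, 0.0], [-0.081, 0.997, -0.0], [-0.0, -0.0, -1.0]]
contact_force: [0.3, 0.5, 0.3]
finger_gap: 0.0327
grip_force: 0.0
```

{"op": "jog_arm", "data": {"steps": [{"slide":[0,0,0],"roll":0,"gripper":1},{"slide":[0,0,0],"roll":0,"gripper":1},{"slide":[0,0,0],"roll":0,"gripper":1},{"slide":[0,0,0],"roll":0,"gripper":1},{"slide":[0,0,0.4],"roll":0,"gripper":1}]}}

```text
time: 7.95
eef_pos: [0.5061, -0.1523, 0.0802]
eef_rot: [[-0.997, -0.081, 0.003], [-0.081, 0.997, -0.002], [-0.003, -0.002, -1.0]]
contact_force: [0.3, 0.1, 0.0]
finger_gap: 0.0724
grip_force: 0.0
```

{"op": "jog_arm", "data": {"steps": [{"slide":[0,0,0.4],"roll":0,"gripper":1},{"slide":[0,0,0.3],"roll":0,"gripper":1},{"slide":[0,0,0.2],"roll":0,"gripper":1},{"slide":[0,0,0.1],"roll":0,"gripper":1},{"slide":[0,0,0],"roll":0,"gripper":1}]}}

```text
time: 8.45
eef_pos: [0.5042, -0.1514, 0.0482]
eef_rot: [[-0.997, -0.081, -0.001], [-0.081, 0.997, 0.0], [0.001, 0.001, -1.0]]
contact_force: [0.3, -0.1, -1.4]
finger_gap: 0.0868
grip_force: 0.0
```

{"op": "jog_arm", "data": {"steps": [{"slide":[0,0,0.2],"roll":0,"gripper":1},{"slide":[0,0,0.2],"roll":0,"gripper":1},{"slide":[0,0,0.1],"roll":0,"gripper":1},{"slide":[0,0,0],"roll":0,"gripper":-1},{"slide":[0,0,0],"roll":0,"gripper":-1}], "force": 25}}

```text
time: 8.95
eef_pos: [0.5046, -0.1516, 0.0338]
eef_rot: [[-0.997, -0.081, -0.0], [-0.081, 0.997, 0.0], [0.0, 0.0, -1.0]]
contact_force: [0.3, -0.1, -0.1]
finger_gap: 0.0776
grip_force: 0.0
```

{"op": "jog_arm", "data": {"steps": [{"slide":[0,0,0],"roll":0,"gripper":-1},{"slide":[0,0,0],"roll":0,"gripper":-1},{"slide":[0,0,0],"roll":0,"gripper":-1},{"slide":[0,0,0],"roll":0,"gripper":-1},{"slide":[0,0,0],"roll":0,"gripper":-1}]}}

```text
time: 9.45
eef_pos: [0.5048, -0.1518, 0.0341]
eef_rot: [[-0.997, -0.081, 0.0], [-0.081, 0.997, -0.0], [-0.0, -0.0, -1.0]]
contact_force: [0.1, 0.2, 1.4]
finger_gap: 0.0495
grip_force: 25.0
```

{"op": "jog_arm", "data": {"steps": [{"slide":[0,0,-0.5],"roll":0,"gripper":-1},{"slide":[0,0,-1],"roll":0.275,"gripper":-1},{"slide":[0,0,-1],"roll":0.275,"gripper":-1},{"slide":[0,0,-1],"roll":0.275,"gripper":-1},{"slide":[0,0,-0.5],"roll":0.275,"gripper":-1}]}}

```text
time: 9.95
eef_pos: [0.506, -0.1521, 0.1576]
eef_rot: [[-0.999, 0.035, 0.004], [0.035, 0.999, -0.002], [-0.004, -0.002, -1.0]]
contact_force: [-0.3, -0.2, -1.7]
finger_gap: 0.0498
grip_force: 25.0
```

{"op": "jog_arm", "data": {"steps": [{"slide":[0.07,-0.7,0],"roll":0,"gripper":-1},{"slide":[0.07,-1,0],"roll":0,"gripper":-1},{"slide":[0.07,-1,0],"roll":0,"gripper":-1},{"slide":[0.07,-1,0],"roll":0,"gripper":-1},{"slide":[0.07,-1,0],"roll":0,"gripper":-1}]}}

```text
time: 10.45
eef_pos: [0.4887, -0.2929, 0.1535]
eef_rot: [[-0.999, 0.034, -0.001], [0.034, 0.999, 0.001], [0.001, 0.001, -1.0]]
contact_force: [-0.2, -0.7, -1.2]
finger_gap: 0.0499
grip_force: 25.0
```

{"op": "jog_arm", "data": {"steps": [{"slide":[0.07,-1,0],"roll":0,"gripper":-1},{"slide":[0.07,-1,0],"roll":0,"gripper":-1},{"slide":[0.07,-1,0],"roll":0,"gripper":-1},{"slide":[0.07,-0.75,0.3],"roll":0,"gripper":-1},{"slide":[0.07,-0.35,0.7],"roll":0,"gripper":-1}]}}

```text
time: 10.95
eef_pos: [0.4751, -0.418, 0.1255]
eef_rot: [[-0.999, 0.036, 0.002], [0.036, 0.999, -0.003], [-0.003, -0.003, -1.0]]
contact_force: [0.6, -0.7, -1.6]
finger_gap: 0.0498
grip_force: 25.0
```

{"op": "jog_arm", "data": {"steps": [{"slide":[0,0,1],"roll":0,"gripper":-1},{"slide":[0,0,1],"roll":0,"gripper":-1},{"slide":[0,0,1],"roll":0,"gripper":-1},{"slide":[0,0,0.5],"roll":0,"gripper":-1},{"slide":[0,0,0.2],"roll":0,"gripper":-1}]}}

```text
time: 11.45
eef_pos: [0.4734, -0.4133, 0.0104]
eef_rot: [[-0.999, 0.034, -0.003], [0.034, 0.999, 0.003], [0.003, 0.003, -1.0]]
contact_force: [-0.2, -0.0, -1.2]
finger_gap: 0.0498
grip_force: 25.0
```

{"op": "jog_arm", "data": {"steps": [{"slide":[0,0,0.15],"roll":0,"gripper":-1},{"slide":[0,0,0.15],"roll":0,"gripper":-1},{"slide":[0,0,0.1],"roll":0,"gripper":-1},{"slide":[0,0,0.05],"roll":0,"gripper":-1},{"slide":[0,0,0],"roll":0,"gripper":-1}]}}

```text
time: 11.95
eef_pos: [0.4749, -0.4149, -0.0002]
eef_rot: [[-0.999, 0.034, 0.0], [0.034, 0.999, -0.0], [-0.0, -0.0, -1.0]]
contact_force: [-0.5, -0.7, -2.1]
finger_gap: 0.0498
grip_force: 25.0
```

{"op": "jog_arm", "data": {"steps": [{"slide":[0,0,0.05],"roll":0,"gripper":-1},{"slide":[0,0,0.03],"roll":0,"gripper":-1},{"slide":[0,0,0],"roll":0,"gripper":-1},{"slide":[0,0,0],"roll":0,"gripper":0.6},{"slide":[0,0,0],"roll":0,"gripper":0.6}]}}

```text
time: 12.45
eef_pos: [0.4749, -0.415, -0.0029]
eef_rot: [[-0.999, 0.034, 0.001], [0.034, 0.999, -0.001], [-0.001, -0.001, -1.0]]
contact_force: [-0.3, 0.5, -0.1]
finger_gap: 0.0587
grip_force: 0.0
```

{"op": "jog_arm", "data": {"steps": [{"slide":[0,0,0],"roll":0,"gripper":0.6},{"slide":[0,0,0],"roll":0,"gripper":0.6},{"slide":[0,0,0],"roll":0,"gripper":0.6},{"slide":[0,0,-0.5],"roll":0,"gripper":0.6},{"slide":[0,0,-1],"roll":0,"gripper":0.6}]}}

```text
time: 12.95
eef_pos: [0.473, -0.4129, 0.0402]
eef_rot: [[-0.999, 0.034, -0.004], [0.034, 0.999, 0.004], [0.004, 0.004, -1.0]]
contact_force: [-0.1, 0.1, 0.1]
finger_gap: 0.0694
grip_force: 0.0
```

{"op": "jog_arm", "data": {"steps": [{"slide":[0,0,-1],"roll":0,"gripper":0.6},{"slide":[0,0,-1],"roll":0,"gripper":0.6},{"slide":[0,0,-1],"roll":0,"gripper":0.6},{"slide":[0,0,-1],"roll":0,"gripper":0.6},{"slide":[0,0,-1],"roll":0,"gripper":0.6}]}}

```text
time: 13.45
eef_pos: [0.4747, -0.4147, 0.1946]
eef_rot: [[-0.999, 0.034, 0.001], [0.034, 0.999, -0.001], [-0.001, -0.001, -1.0]]
contact_force: [0.9, 0.5, -0.7]
finger_gap: 0.0695
grip_force: 0.0
```

{"op": "jog_arm", "data": {"steps": [{"slide":[-0.19,0.96,-1],"roll":0,"gripper":0.6},{"slide":[-0.19,0.96,-1],"roll":0,"gripper":0.6},{"slide":[-0.19,0.96,-1],"roll":0,"gripper":0.6},{"slide":[-0.19,0.96,-0.2],"roll":0,"gripper":0.6},{"slide":[-0.19,0.96,0],"roll":0,"gripper":0.6}]}}

```text
time: 13.95
eef_pos: [0.5091, -0.2713, 0.292]
eef_rot: [[-0.999, 0.034, 0.005], [0.034, 0.999, -0.003], [-0.005, -0.003, -1.0]]
contact_force: [0.7, -0.6, 0.0]
finger_gap: 0.0697
grip_force: 0.0
```

{"op": "jog_arm", "data": {"steps": [{"slide":[-0.19,0.96,0],"roll":0,"gripper":0.6},{"slide":[-0.19,0.96,0],"roll":0,"gripper":0.6},{"slide":[-0.19,0.96,0],"roll":0,"gripper":0.6},{"slide":[-0.19,0.96,0],"roll":0,"gripper":0.6},{"slide":[-0.19,0.96,0],"roll":0,"gripper":0.6}]}}

```text
time: 14.45
eef_pos: [0.5415, -0.1276, 0.2894]
eef_rot: [[-0.999, 0.034, 0.001], [0.034, 0.999, -0.001], [-0.001, -0.001, -1.0]]
contact_force: [0.5, -0.0, 0.4]
finger_gap: 0.0696
grip_force: 0.0
```

{"op": "jog_arm", "data": {"steps": [{"slide":[-0.19,0.96,0],"roll":0,"gripper":0.6},{"slide":[-0.19,0.96,0],"roll":0,"gripper":0.6},{"slide":[-0.19,0.96,0],"roll":0,"gripper":0.6},{"slide":[-0.19,0.96,0],"roll":0,"gripper":0.6},{"slide":[-0.19,0.96,0],"roll":0,"gripper":0.6}]}}

```text
time: 14.95
eef_pos: [0.5749, 0.0154, 0.2894]
eef_rot: [[-0.999, 0.034, 0.001], [0.034, 0.999, -0.0], [-0.001, -0.0, -1.0]]
contact_force: [0.4, -0.6, -0.6]
finger_gap: 0.0698
grip_force: 0.0
```

{"op": "jog_arm", "data": {"steps": [{"slide":[-0.19,0.96,0],"roll":0,"gripper":0.6},{"slide":[-0.19,0.96,0],"roll":0,"gripper":0.6},{"slide":[-0.19,0.96,0],"roll":0,"gripper":0.6},{"slide":[-0.19,0.96,0],"roll":0,"gripper":0.6},{"slide":[-0.19,0.96,0],"roll":0,"gripper":0.6}]}}

```text
time: 15.45
eef_pos: [0.6082, 0.1583, 0.2894]
eef_rot: [[-0.999, 0.034, 0.001], [0.034, 0.999, 0.0], [-0.001, 0.0, -1.0]]
contact_force: [1.1, 0.3, 0.0]
finger_gap: 0.0697
grip_force: 0.0
```

```bash
python3 - <<'E'
from h import *
f=grab_frame("wrist");g=grab_frame("scene")
cv2.imwrite("pics/w5.png",np.hstack([cv2.resize(f["image"][:,:,::-1],(400,300)),cv2.resize(g["image"][:,:,::-1],(400,300))]))
print(status.sense()["eef_pos"])
for q in(f,g):print(topfit(q,"grate",.048))
print(topfit(g,"tray",.035),topfit(g,"brush",.046))
for n in ("green_key_top","red_key_top"):
  for q in(f,g):
    r=outline_of(q,n);print(n,[(x["conf"],x["point"],atz(q,[x["point"]],.062).round(3)) for x in r[:1]])
E
```

```text
[0.60809561 0.16045378 0.28894241]
(0.66, array([610.1, 158.4, 110.1, 110.2,   7.8]), [327.7, 203.2])
(0.92, array([609.5, 160.5, 114.1, 113. ,   8.3]), [385.4, 275.4])
(0.74, array([ 504.9, -413.1,  150.4,  272.7,   86.9]), [157.8, 239.0]) (0.76, array([ 504.7, -406. ,   61.7,  179.4,   89.4]), [173.0, 232.8])
green_key_top [(0.9, [626.7, 108.4], array([[0.523, 0.456, 0.062]]))]
green_key_top [(0.63, [501.5, 249.5], array([[0.518, 0.454, 0.062]]))]
red_key_top [(0.58, [566.1, 109.6], array([[0.524, 0.394, 0.062]]))]
red_key_top []
```

View pics/w5.png

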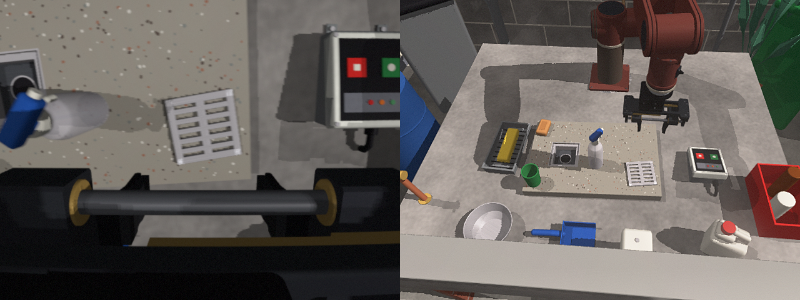

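The right half shows the brush flat in the tray and the bottle, cup and soap undisturbed. The left half (wrist) shows the grate at half-scale px (203,125), yawed about +8°.

{"op": "jog_arm", "data": {"steps": [{"slide":[0,0,1],"roll":0,"gripper":0.6},{"slide":[0,0,1],"roll":0,"gripper":0.6},{"slide":[0,0,1],"roll":0,"gripper":0.6},{"slide":[0,0,1],"roll":0,"gripper":0.6},{"slide":[0,0,1],"roll":0,"gripper":0.6}]}}

```text
time: 16.45
eef_pos: [0.6081, 0.1564, 0.137]
eef_rot: [[-0.999, 0.035, 0.0], [0.035, 0.999, 0.0], [-0.0, 0.0, -1.0]]
contact_force: [0.7, 0.4, -0.2]
finger_gap: 0.0696
grip_force: 0.0
```

{"op": "jog_arm", "data": {"steps": [{"slide":[0,0,1],"roll":0,"gripper":0.6},{"slide":[0,0,1],"roll":0,"gripper":0.6},{"slide":[0,0,0.7],"roll":0,"gripper":0.6},{"slide":[0,0,0.3],"roll":0,"gripper":0.6},{"slide":[0,0,0],"roll":0,"gripper":0.6}]}}

```text
time: 16.95
eef_pos: [0.607, 0.1565, 0.0466]
eef_rot: [[-0.999, 0.034, -0.003], [0.035, 0.999, -0.0], [0.003, -0.0, -1.0]]
contact_force: [-1.7, -0.5, 0.2]
finger_gap: 0.0696
grip_force: 0.0
```

{"op": "jog_arm", "data": {"steps": [{"slide":[0,0,0.1],"roll":0,"gripper":0.6},{"slide":[0,0,0.1],"roll":0,"gripper":0.6},{"slide":[0,0,0.1],"roll":0,"gripper":0.6},{"slide":[0,0,0.05],"roll":0,"gripper":0.6},{"slide":[0,0,0],"roll":0,"gripper":0.6}]}}

```text
time: 17.45
eef_pos: [0.6081, 0.1571, 0.0374]
eef_rot: [[-0.999, 0.034, -0.0], [0.034, 0.999, -0.0], [0.0, -0.0, -1.0]]
contact_force: [0.4, 1.1, -0.2]
finger_gap: 0.0698
grip_force: 0.0
```

{"op": "jog_arm", "data": {"steps": [{"slide":[0,0,0.07],"roll":0,"gripper":0.6},{"slide":[0,0,0.07],"roll":0,"gripper":0.6},{"slide":[0,0,0.06],"roll":0,"gripper":0.6},{"slide":[0,0,0],"roll":0,"gripper":0.6},{"slide":[0,0,0],"roll":0,"gripper":0.6}]}}

```text
time: 17.95
eef_pos: [0.608, 0.1571, 0.0313]
eef_rot: [[-0.999, 0.034, -0.0], [0.034, 0.999, -0.0], [0.0, -0.0, -1.0]]
contact_force: [-0.6, -0.2, 0.2]
finger_gap: 0.0696
grip_force: 0.0
```

{"op": "jog_arm", "data": {"steps": [{"slide":[0,0,0.05],"roll":0,"gripper":0.6},{"slide":[0,0,0.05],"roll":0,"gripper":0.6},{"slide":[0,0,0.05],"roll":0,"gripper":0.6},{"slide":[0,0,0],"roll":0,"gripper":0.6},{"slide":[0,0,0],"roll":0,"gripper":0.6}]}}

```text
time: 18.45
eef_pos: [0.6081, 0.1571, 0.0268]
eef_rot: [[-0.999, 0.034, -0.0], [0.034, 0.999, -0.0], [0.0, -0.0, -1.0]]
contact_force: [-0.4, -0.4, 0.1]
finger_gap: 0.0697
grip_force: 0.0
```

{"op": "jog_arm", "data": {"steps": [{"slide":[0,0,0.05],"roll":0,"gripper":0.6},{"slide":[0,0,0.05],"roll":0,"gripper":0.6},{"slide":[0,0,0.04],"roll":0,"gripper":0.6},{"slide":[0,0,0],"roll":0,"gripper":0.6},{"slide":[0,0,0],"roll":0,"gripper":0.6}]}}

```text
time: 18.95
eef_pos: [0.6081, 0.1571, 0.0226]
eef_rot: [[-0.999, 0.034, -0.0], [0.034, 0.999, -0.0], [0.0, -0.0, -1.0]]
contact_force: [-0.5, -0.2, 1.3]
finger_gap: 0.0695
grip_force: 0.0
```

{"op": "jog_arm", "data": {"steps": [{"slide":[0,0,0.03],"roll":0,"gripper":0.6},{"slide":[0,0,0.03],"roll":0,"gripper":0.6},{"slide":[0,0,0.02],"roll":0,"gripper":0.6},{"slide":[0,0,0],"roll":0,"gripper":0.6},{"slide":[0,0,0],"roll":0,"gripper":0.6}]}}

```text
time: 19.45
eef_pos: [0.6081, 0.1571, 0.0203]
eef_rot: [[-0.999, 0.034, -0.0], [0.034, 0.999, -0.0], [0.0, -0.0, -1.0]]
contact_force: [-0.2, -0.2, 0.1]
finger_gap: 0.0698
grip_force: 0.0
```

{"op": "jog_arm", "data": {"steps": [{"slide":[0,0,0.04],"roll":0,"gripper":0.6},{"slide":[0,0,0.03],"roll":0,"gripper":0.6},{"slide":[0,0,0.03],"roll":0,"gripper":0.6},{"slide":[0,0,0],"roll":0,"gripper":0.6},{"slide":[0,0,0],"roll":0,"gripper":0.6}]}}

```text
time: 19.95
eef_pos: [0.6099, 0.1573, 0.0202]
eef_rot: [[-0.999, 0.034, 0.004], [0.034, 0.999, 0.0], [-0.004, 0.0, -1.0]]
contact_force: [-2.4, 0.3, 12.8]
finger_gap: 0.069
grip_force: 6.2
```

{"op": "jog_arm", "data": {"steps": [{"slide":[0,0,0.03],"roll":0.2,"gripper":0.6},{"slide":[0.2,-0.1,0],"roll":0.2,"gripper":0.6},{"slide":[0.3,-0.2,0],"roll":0.2,"gripper":0.6},{"slide":[0.4,-0.3,0],"roll":0.2,"gripper":0.6},{"slide":[0.4,-0.3,0],"roll":0.2,"gripper":0.6}]}}

```text
time: 20.45
eef_pos: [0.5709, 0.1343, 0.0202]
eef_rot: [[-0.99, 0.138, 0.009], [0.139, 0.99, 0.001], [-0.009, 0.002, -1.0]]
contact_force: [2.4, 1.9, 11.2]
finger_gap: 0.0697
grip_force: 6.2
```

```bash
python3 - <<'E'
from h import *
f=grab_frame("wrist");g=grab_frame("scene")
for q in(f,g):print(topfit(q,"grate",.048))
s=status.sense();print(s["eef_pos"],s["contact_force"],np.array(s["eef_rot"]).round(3)[:2,:2])
E
```

```text
(0.81, array([550.7, 140.2, 109.3,  45.6,  82.9]), [329.0, 252.9])
(0.7, array([590.8, 133.7, 111.6,  97.4,  82. ]), [374.8, 270.7])
[0.56923596 0.13339668 0.02012309] [-2.93796436 -2.33086387 16.85940699] [[-0.99   0.138]
 [ 0.138  0.99 ]]
```

```bash
python3 - <<'E'
from h import *
f=grab_frame("wrist");g=grab_frame("scene")
m=outline_of(f,"grate")[0]["mask"].astype(np.uint8)
im=f["image"].copy();c=cv2.findContours(m,0,2)[0];cv2.drawContours(im,c,-1,(0,255,0),1)
b=g["image"][190:330,290:450]
cv2.imwrite("pics/w6.png",np.hstack([cv2.resize(im[100:400,150:550],(440,330)),cv2.resize(b,(360,330))])[:,:,::-1])
E
```

```text
(no output)
```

View pics/w6.png

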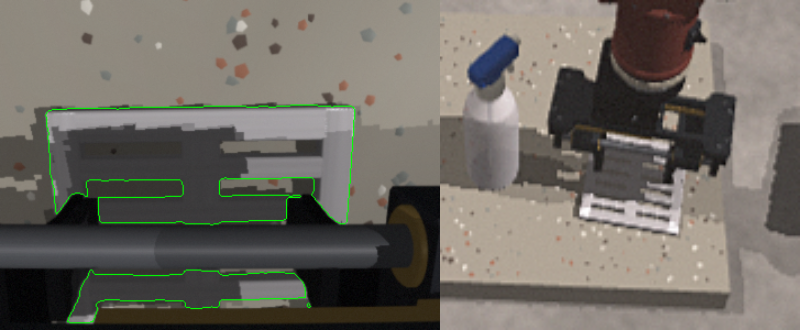

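The grate is now yawed about −7°: it over-rotated and slipped a little, so one fingertip bears more. I'll press harder and turn it back.

{"op": "jog_arm", "data": {"steps": [{"slide":[0,0,0.06],"roll":0,"gripper":0.6},{"slide":[0,0,0],"roll":0,"gripper":0.6},{"slide":[0,0,0],"roll":-0.4,"gripper":0.6},{"slide":[0,0,0],"roll":-0.5,"gripper":0.6},{"slide":[0,0,0],"roll":-0.5,"gripper":0.6}]}}

```text
time: 21.3
eef_pos: [0.5722, 0.1339, 0.0201]
eef_rot: [[-1.0, -0.01, 0.011], [-0.01, 1.0, 0.001], [-0.011, 0.0, -1.0]]
contact_force: [-0.6, -1.7, 20.8]
finger_gap: 0.0695
grip_force: 10.1
```

```bash
cat >> h.py <<'E'
def grate(f,z=.048):
    """yaw and centre from the side edges and -x edge visible in the wrist picture"""
    m=outline_of(f,"grate")[0]["mask"].astype(np.uint8)
    c=np.vstack([k.reshape(-1,2) for k in cv2.findContours(m,0,1)[0]])
    P=atz(f,c,z)[:,:2]
    best=None
    for d in np.arange(-20,20,.25):
        a=np.radians(d);q=P@np.array([[np.cos(a),-np.sin(a)],[np.sin(a),np.cos(a)]])
        w=np.ptp(q[:,1]);e=q[:,0]-q[:,0].min()
        sc=(e<.002).sum()+(q[:,1]-q[:,1].min()<.002).sum()+(q[:,1].max()-q[:,1]<.002).sum()
        if best is None or sc>best[0]:
            o=np.array([q[:,0].min()+.055,(q[:,1].max()+q[:,1].min())/2])
            best=(sc,d,np.array([[np.cos(a),-np.sin(a)],[np.sin(a),np.cos(a)]])@o,w)
    return best
E
python3 - <<'E'
from h import *
f=grab_frame("wrist");print(grate(f),topfit(f,"grate",.048)[:2])
s=status.sense();print(s["eef_pos"],s["contact_force"],s["torque"],np.array(s["eef_rot"]).round(3)[:2,:2])
E
```

```text
(np.int64(502), np.float64(1.25), array([0.58369996, 0.13747621]), np.float64(0.10970643685891399)) (0.62, array([551.1, 136.8,  44.9, 109.8,   0.8]))
[0.57226604 0.1340189  0.0201239 ] [-0.19965182 -1.58140598 20.64380134] [-0.18038657  0.0462613   0.16645618] [[-1.    -0.009]
 [-0.009  1.   ]]
```

{"op": "jog_arm", "data": {"steps": [{"slide":[0.2,-0.15,0],"roll":-0.1,"gripper":0.6},{"slide":[0.45,-0.32,0],"roll":0,"gripper":0.6},{"slide":[0.45,-0.32,0],"roll":0,"gripper":0.6},{"slide":[0.45,-0.32,0],"roll":0,"gripper":0.6},{"slide":[0.45,-0.32,0],"roll":0,"gripper":0.6}]}}

```text
time: 21.95
eef_pos: [0.5141, 0.0902, 0.0201]
eef_rot: [[-1.0, -0.019, 0.014], [-0.019, 1.0, 0.001], [-0.014, 0.001, -1.0]]
contact_force: [4.4, 3.2, 20.7]
finger_gap: 0.0697
grip_force: 10.2
```

{"op": "jog_arm", "data": {"steps": [{"slide":[0.45,-0.32,0],"roll":0,"gripper":0.6},{"slide":[0.45,-0.32,0],"roll":0,"gripper":0.6},{"slide":[0.45,-0.32,0],"roll":0,"gripper":0.6},{"slide":[0.45,-0.32,0],"roll":0,"gripper":0.6},{"slide":[0.2,-0.15,0],"roll":0,"gripper":0.6}]}}

```text
time: 22.45
eef_pos: [0.4549, 0.0454, 0.0201]
eef_rot: [[-1.0, -0.018, 0.014], [-0.018, 1.0, 0.0], [-0.014, -0.0, -1.0]]
contact_force: [3.3, 2.9, 21.8]
finger_gap: 0.0695
grip_force: 10.6
```

```bash
python3 - <<'E'
from h import *
f=grab_frame("wrist");print(grate(f),topfit(f,"grate",.048)[:2])
s=status.sense();print(s["eef_pos"],s["contact_force"],s["torque"],np.array(s["eef_rot"]).round(3)[:2,:2])
E
```

```text
(np.int64(475), np.float64(0.5), array([0.4694176 , 0.05094782]), np.float64(0.11026497845864963)) (0.86, array([435.3,  50.7,  41.7, 110.3,   0.6]))
[0.45422497 0.04490564 0.0200279 ] [-2.57696725 -2.10786526 28.25853135] [-0.01989183  0.49303774  0.03610877] [[-1.    -0.018]
 [-0.018  1.   ]]
```

{"op": "jog_arm", "data": {"steps": [{"slide":[0.01,-0.4,0],"roll":0,"gripper":0.6},{"slide":[0.01,-0.75,0],"roll":-0.1,"gripper":0.6},{"slide":[0.01,-0.8,0],"roll":-0.1,"gripper":0.6},{"slide":[0.01,-0.8,0],"roll":0,"gripper":0.6},{"slide":[0.01,-0.8,0],"roll":0,"gripper":0.6}]}}

```text
time: 23.1
eef_pos: [0.4562, -0.0621, 0.0201]
eef_rot: [[-0.999, -0.039, 0.012], [-0.039, 0.999, -0.001], [-0.011, -0.002, -1.0]]
contact_force: [-0.2, 4.9, 27.3]
finger_gap: 0.0693
grip_force: 13.5
```

{"op": "jog_arm", "data": {"steps": [{"slide":[0.01,-0.8,0],"roll":0,"gripper":0.6},{"slide":[0.01,-0.8,0],"roll":0,"gripper":0.6},{"slide":[0.02,-0.8,0],"roll":0,"gripper":0.6},{"slide":[0.02,-0.7,0],"roll":0,"gripper":0.6},{"slide":[0.02,-0.4,0],"roll":0,"gripper":0.6}]}}

```text
time: 23.6
eef_pos: [0.4572, -0.1686, 0.0201]
eef_rot: [[-0.999, -0.038, 0.01], [-0.038, 0.999, -0.003], [-0.01, -0.003, -1.0]]
contact_force: [0.3, 7.2, 28.8]
finger_gap: 0.0695
grip_force: 14.4
```

```bash
python3 - <<'E'
from h import *
f=grab_frame("wrist");print(grate(f),topfit(f,"grate",.048)[:2])
cv2.imwrite("pics/w7.png",f["image"][:,:,::-1])
s=status.sense();print(s["eef_pos"],s["contact_force"],s["torque"],np.array(s["eef_rot"]).round(3)[:2,:2])
# slab's -x edge: mask fit
r=outline_of(f,"slab")
if r:
    m=r[0]["mask"].astype(np.uint8);c=max(cv2.findContours(m,0,1)[0],key=cv2.contourArea).reshape(-1,2)
    a=cv2.approxPolyDP(cv2.convexHull(c),5,True).reshape(-1,2);print(r[0]["conf"],a.tolist(),atz(f,a,.04)[:,:2].round(3).tolist())
E
```

```text
(np.int64(485), np.float64(2.25), array([ 0.47168675, -0.16099813]), np.float64(0.11023838162612683)) (0.84, array([ 437.5, -162.3,   41.5,  110.3,    2. ]))
[ 0.45727586 -0.17017984  0.02022058] [-1.09304848 -4.70948908 23.96398422] [-0.00935812  0.2591575   0.01849433] [[-0.999 -0.038]
 [-0.038  0.999]]
0.57 [[0, 42], [239, 36], [637, 47], [639, 271], [499, 302], [150, 302], [113, 268]] [[0.359, -0.298], [0.356, -0.204], [0.352, -0.052], [0.442, -0.032], [0.458, -0.093], [0.464, -0.244], [0.449, -0.259]]
```

View pics/w7.png

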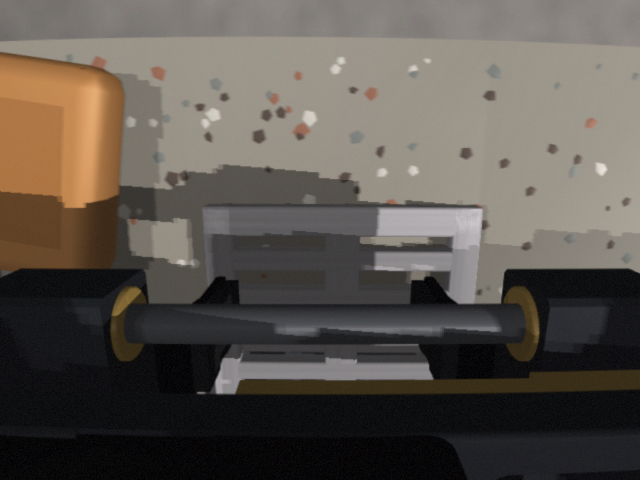

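{"op": "jog_arm", "data": {"steps": [{"slide":[-0.2,0,0],"roll":0,"gripper":0.6},{"slide":[-0.35,0,0],"roll":0,"gripper":0.6},{"slide":[-0.35,0,0],"roll":0,"gripper":0.6},{"slide":[-0.3,0,0],"roll":0,"gripper":0.6},{"slide":[-0.2,0,0],"roll":0,"gripper":0.6}]}}

```text
time: 24.3
eef_pos: [0.4976, -0.1668, 0.0187]
eef_rot: [[-0.999, -0.04, 0.006], [-0.04, 0.999, -0.005], [-0.006, -0.005, -1.0]]
contact_force: [-3.4, -5.6, 17.7]
finger_gap: 0.07
grip_force: 8.4
```

```bash
python3 - <<'E'
from h import *
f=grab_frame("wrist");print(grate(f),topfit(f,"grate",.048)[:2])
s=status.sense();print(s["eef_pos"],s["contact_force"],s["torque"],np.array(s["eef_rot"]).round(3)[:2,:2])
E
```

```text
(np.int64(488), np.float64(-3.75), array([ 0.50615958, -0.1614117 ]), np.float64(0.11087567542116446)) (0.97, array([ 474.8, -159.4,  110.9,   47.1,   86.2]))
[ 0.49854303 -0.16684059  0.01872043] [ 2.92035598 -3.17068055 14.60984625] [-0.11811874 -0.227461   -0.03976967] [[-0.999 -0.039]
 [-0.039  0.999]]
```

{"op": "jog_arm", "data": {"steps": [{"slide":[0,0,0.05],"roll":0,"gripper":0.6},{"slide":[0,0,0],"roll":-0.3,"gripper":0.6},{"slide":[0,0,0],"roll":-0.3,"gripper":0.6},{"slide":[0,0,0],"roll":-0.3,"gripper":0.6},{"slide":[0,0,0],"roll":0,"gripper":0.6}]}}

```text
time: 24.95
eef_pos: [0.5004, -0.1665, 0.0187]
eef_rot: [[-0.991, -0.133, 0.013], [-0.133, 0.991, -0.005], [-0.012, -0.006, -1.0]]
contact_force: [4.7, -0.1, 18.2]
finger_gap: 0.0695
grip_force: 10.1
```

```bash
python3 - <<'E'
from h import *
f=grab_frame("wrist");print(grate(f),topfit(f,"grate",.048)[:2])
s=status.sense();print(s["eef_pos"],s["contact_force"],s["torque"],np.array(s["eef_rot"]).round(3)[:2,:2])
E
```

```text
(np.int64(494), np.float64(-2.5), array([ 0.50642591, -0.16178931]), np.float64(0.11062702965474029)) (0.77, array([ 478.9, -160.4,  110.7,   55.2,   88.2]))
[ 0.50041771 -0.16653634  0.01871036] [ 5.46748987 -0.26603941 19.07751011] [ 0.71461412 -0.64262982 -0.17383976] [[-0.991 -0.132]
 [-0.132  0.991]]
```

{"op": "jog_arm", "data": {"steps": [{"slide":[-0.02,0.1,0],"roll":0,"gripper":0.6},{"slide":[-0.1,0,0],"roll":0,"gripper":0.6},{"slide":[-0.2,0,0],"roll":0,"gripper":0.6},{"slide":[-0.2,0,0],"roll":0,"gripper":0.6},{"slide":[0,0,0],"roll":0,"gripper":0.6}]}}

```text
time: 25.6
eef_pos: [0.5138, -0.1624, 0.0179]
eef_rot: [[-0.991, -0.133, 0.009], [-0.133, 0.991, -0.006], [-0.008, -0.007, -1.0]]
contact_force: [0.6, -5.2, 18.1]
finger_gap: 0.0692
grip_force: 8.8
```

```bash
python3 - <<'E'
from h import *
f=grab_frame("wrist");g=grab_frame("scene");print(grate(f),topfit(f,"grate",.048)[:2],topfit(g,"grate",.044)[:2])
cv2.imwrite("pics/w8.png",np.hstack([cv2.resize(f["image"][150:400,150:550],(460,300)),cv2.resize(g["image"][190:300,200:320],(330,300),interpolation=2)])[:,:,::-1])
s=status.sense();print(s["eef_pos"],s["contact_force"],s["torque"],np.array(s["eef_rot"]).round(3)[:2,:2])
E
```

```text
(np.int64(509), np.float64(1.25), array([ 0.52113244, -0.15910259]), np.float64(0.10957043485112955)) (0.68, array([ 491.8, -159.7,   51.5,  109.6,    1.3])) (0.86, array([ 531.2, -157.2,  100.7,  110.2,    1.3]))
[ 0.51377223 -0.16241612  0.01788736] [ 0.61688311 -5.39994673 17.122146  ] [-0.29665165 -0.00626826 -0.00031996] [[-0.991 -0.133]
 [-0.133  0.991]]
```

{"op": "jog_arm", "data": {"steps": [{"slide":[-0.15,-0.03,0.03],"roll":0,"gripper":0.6},{"slide":[-0.15,-0.02,0.03],"roll":0,"gripper":0.6},{"slide":[-0.15,-0.02,0.03],"roll":0,"gripper":0.6},{"slide":[-0.05,0,0.03],"roll":0,"gripper":0.6},{"slide":[0,0,0],"roll":0,"gripper":0.6}]}}

```text
time: 26.35
eef_pos: [0.5262, -0.1603, 0.0122]
eef_rot: [[-0.991, -0.133, 0.004], [-0.133, 0.991, -0.002], [-0.004, -0.003, -1.0]]
contact_force: [-1.6, -0.9, 14.1]
finger_gap: 0.0693
grip_force: 7.5
```

```bash
python3 - <<'E'
from h import *
f=grab_frame("wrist");g=grab_frame("scene");print(grate(f,.04),topfit(f,"grate",.04)[:2],topfit(g,"grate",.04)[:2])
s=status.sense();print(s["eef_pos"],s["contact_force"],s["torque"],np.array(s["eef_rot"]).round(3)[:2,:2])
E
```

```text
(np.int64(513), np.float64(1.5), array([ 0.53427425, -0.15897346]), np.float64(0.11029973358880939)) (0.81, array([ 504.8, -159.7,   51.7,  110.5,    2.2])) (0.63, array([ 544.5, -157.2,   94.3,  109.5,    1.6]))
[ 0.52621881 -0.16027293  0.0121818 ] [-1.22194571 -0.80521125 14.30980158] [0.37107081 0.31109652 0.00954756] [[-0.991 -0.133]
 [-0.133  0.991]]
```

Z dropped exactly 8 mm and the grate measures (0.534, −0.159), yaw 1.5°, so it's seated. I'll lift clear and go to the key.

{"op": "jog_arm", "data": {"steps": [{"slide":[0,0,-0.2],"roll":0,"gripper":0.6},{"slide":[0,0,-0.6],"roll":0,"gripper":-1},{"slide":[0,0,-1],"roll":0,"gripper":-1},{"slide":[0,0,-1],"roll":0,"gripper":-1},{"slide":[0,0,-1],"roll":0,"gripper":-1}], "force": 20}}

```text
time: 27.1
eef_pos: [0.5231, -0.1585, 0.1238]
eef_rot: [[-0.991, -0.133, -0.002], [-0.133, 0.991, 0.001], [0.002, 0.001, -1.0]]
contact_force: [0.4, -0.0, -0.5]
finger_gap: 0.0454
grip_force: 0.0
```

{"op": "jog_arm", "data": {"steps": [{"slide":[0.4,0,-1],"roll":0.25,"gripper":-1},{"slide":[0.4,0,-1],"roll":0.25,"gripper":-1},{"slide":[0.4,0,-1],"roll":0.25,"gripper":-1},{"slide":[0.4,0,-1],"roll":0.25,"gripper":-1},{"slide":[0.4,0,-0.8],"roll":0.25,"gripper":-1}]}}

```text
time: 27.6
eef_pos: [0.4636, -0.1638, 0.2688]
eef_rot: [[-1.0, -0.002, 0.0], [-0.002, 1.0, -0.0], [-0.0, -0.0, -1.0]]
contact_force: [-0.2, -0.3, -0.9]
finger_gap: 0.006
grip_force: 0.0
```

```bash
python3 - <<'E'
from h import *
s=status.sense();print(s["eef_pos"],np.array(s["eef_rot"]).round(3)[:2,:2])
g=grab_frame("scene");f=grab_frame("wrist");h=grab_frame("side")
for q in(g,f,h):
    print(topfit(q,"grate",.04),[(x["conf"],atz(q,[x["point"]],.04).round(3).tolist()) for x in outline_of(q,"spray_bottle")[:1]],topfit(q,"brush",.046))
cv2.imwrite("pics/w9.png",np.hstack([cv2.resize(f["image"],(400,300)),cv2.resize(g["image"][180:300,130:330],(400,300),interpolation=2)])[:,:,::-1])
E
```

```text
[ 0.4635836  -0.1637813   0.26882633] [[-1.    -0.002]
 [-0.002  1.   ]]
None [(0.6, [[0.521, -0.026, 0.04]])] (0.7, array([ 505. , -407.2,   62.3,  183. ,   88.6]), [170.8, 233.9])
(0.79, array([ 525.7, -159.3,   92.5,  109.7,    1.6]), [327.9, 242.8]) [(0.65, [[0.661, 0.09, 0.04]])] (0.58, array([ 491.4, -406.1,   63.9,  159.4,   88.2]), [87.5, 223.4])
(0.78, array([ 531.4, -165.9,  114.1,  118.3,    1. ]), [340.0, 282.2]) [(0.88, [[0.639, 0.121, 0.04]])] (0.82, array([ 488.9, -433.6,   78.5,  176.5,   88. ]), [378.9, 361.8])
```

View pics/w9.png

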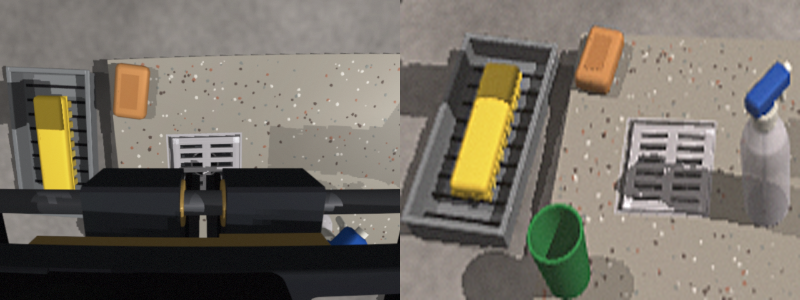

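Right half: the grate sits flush in its frame (crop 620–715, 120–212), the brush is flat in the tray, and bottle, cup and soap are standing in place. On to the key.

{"op": "jog_arm", "data": {"steps": [{"slide":[-0.05,1,0],"roll":0,"gripper":-1},{"slide":[-0.05,1,0],"roll":0,"gripper":-1},{"slide":[-0.05,1,0],"roll":0,"gripper":-1},{"slide":[-0.05,1,0],"roll":0,"gripper":-1},{"slide":[-0.05,1,0],"roll":0,"gripper":-1}]}}

```text
time: 28.7
eef_pos: [0.4712, -0.0127, 0.2674]
eef_rot: [[-1.0, -0.003, -0.0], [-0.003, 1.0, 0.0], [0.0, 0.0, -1.0]]
contact_force: [0.6, -0.0, -1.1]
finger_gap: 0.0008
grip_force: 0.0
```

{"op": "jog_arm", "data": {"steps": [{"slide":[-0.05,1,0],"roll":0,"gripper":-1},{"slide":[-0.05,1,0],"roll":0,"gripper":-1},{"slide":[-0.05,1,0],"roll":0,"gripper":-1},{"slide":[-0.05,1,0],"roll":0,"gripper":-1},{"slide":[-0.05,1,0],"roll":0,"gripper":-1}]}}

```text
time: 29.2
eef_pos: [0.4783, 0.1374, 0.2673]
eef_rot: [[-1.0, -0.003, -0.0], [-0.003, 1.0, -0.0], [0.0, -0.0, -1.0]]
contact_force: [1.0, 0.3, -0.5]
finger_gap: 0.0003
grip_force: 0.0
```

{"op": "jog_arm", "data": {"steps": [{"slide":[-0.1,1,0],"roll":0,"gripper":-1},{"slide":[-0.1,1,0],"roll":0,"gripper":-1},{"slide":[-0.1,1,0],"roll":0,"gripper":-1},{"slide":[-0.1,1,0],"roll":0,"gripper":-1},{"slide":[-0.1,1,0],"roll":0,"gripper":-1}]}}

```text
time: 29.7
eef_pos: [0.4929, 0.2875, 0.2672]
eef_rot: [[-1.0, -0.003, -0.0], [-0.003, 1.0, -0.0], [0.0, -0.0, -1.0]]
contact_force: [1.3, -0.0, 0.2]
finger_gap: 0.0003
grip_force: 0.0
```

{"op": "jog_arm", "data": {"steps": [{"slide":[-0.1,1,0],"roll":0,"gripper":-1},{"slide":[-0.1,1,0],"roll":0,"gripper":-1},{"slide":[-0.1,1,0],"roll":0,"gripper":-1},{"slide":[-0.1,1,0],"roll":0,"gripper":-1},{"slide":[-0.1,1,0],"roll":0,"gripper":-1}]}}

```text
time: 30.2
eef_pos: [0.5074, 0.4375, 0.2669]
eef_rot: [[-1.0, -0.003, -0.001], [-0.003, 1.0, -0.0], [0.001, -0.0, -1.0]]
contact_force: [-0.5, 0.1, -0.1]
finger_gap: 0.0006
grip_force: 0.0
```

```bash
python3 - <<'E'
from h import *
s=status.sense();print(s["eef_pos"],np.array(s["eef_rot"]).round(3)[:2,:2],s["finger_gap"])
fs=[grab_frame(n) for n in("wrist","side","scene")]
def tri(obs):
    A=np.zeros((3,3));b=np.zeros(3)
    for q,p in obs:
        c,d=ray(q,[p]);d=d[0]/np.linalg.norm(d[0]);M=np.eye(3)-np.outer(d,d);A+=M;b+=M@c
    return np.linalg.solve(A,b)
for n in("green_key_top","red_key_top"):
    o=[]
    for q in fs:
        r=outline_of(q,n)
        if r and r[0]["conf"]>.3:
            m=cv2.moments(r[0]["mask"].astype(np.uint8));p=[m["m10"]/m["m00"],m["m01"]/m["m00"]]
            o.append((q,p));print(n,r[0]["conf"],np.round(p,1),[atz(q,[p],z).round(4)[0,:2].tolist() for z in(.052,.062)])
        else: print(n,"-",[x["conf"] for x in r])
    if len(o)>1:print("tri",tri(o).round(4))
print(topfit(fs[0],"pump_box",.062))
E
```

```text
[0.50744634 0.43750479 0.26694899] [[-1.    -0.003]
 [-0.003  1.   ]] 0.0006063242456915286
green_key_top 0.87 [341.  222.8] [[0.5234, 0.4537], [0.5214, 0.4533]]
green_key_top 0.4 [244.3 167.2] [[0.5247, 0.4662], [0.5186, 0.4457]]
green_key_top 0.67 [502.4 250.4] [[0.5134, 0.4598], [0.5204, 0.4557]]
tri [0.5208 0.4543 0.0598]
red_key_top 0.75 [282.5 222.2] [[0.5229, 0.3967], [0.5209, 0.3977]]
red_key_top 0.61 [250.  174.6] [[0.5233, 0.41], [0.5172, 0.3902]]
red_key_top 0.69 [479.5 249.2] [[0.5136, 0.402], [0.5206, 0.3985]]
tri [0.5201 0.3981 0.0594]
(0.62, array([524.3, 425.4, 129.7, 156.7,  89.4]), [314.1, 211.3])
```

{"op": "jog_arm", "data": {"steps": [{"slide":[-0.1,0.3,0.8],"roll":0,"gripper":-1},{"slide":[-0.12,0.28,1],"roll":0,"gripper":-1},{"slide":[0,0,1],"roll":0,"gripper":-1},{"slide":[0,0,1],"roll":0,"gripper":-1},{"slide":[0,0,1],"roll":0,"gripper":-1}]}}

```text
time: 31.2
eef_pos: [0.5143, 0.4531, 0.1228]
eef_rot: [[-1.0, -0.002, 0.001], [-0.002, 1.0, 0.0], [-0.001, 0.0, -1.0]]
contact_force: [-0.9, 1.1, 0.8]
finger_gap: 0.0005
grip_force: 0.0
```

{"op": "jog_arm", "data": {"steps": [{"slide":[0,0,1],"roll":0,"gripper":-1},{"slide":[0,0,0.7],"roll":0,"gripper":-1},{"slide":[0,0,0.3],"roll":0,"gripper":-1},{"slide":[0,0,0.1],"roll":0,"gripper":-1},{"slide":[0,0,0],"roll":0,"gripper":-1}]}}

```text
time: 31.7
eef_pos: [0.5147, 0.4537, 0.0614]
eef_rot: [[-1.0, -0.002, 0.001], [-0.002, 1.0, 0.001], [-0.001, 0.001, -1.0]]
contact_force: [-0.3, 0.0, 0.0]
finger_gap: 0.0006
grip_force: 0.0
```

{"op": "jog_arm", "data": {"steps": [{"slide":[0,0,0.07],"roll":0,"gripper":-1},{"slide":[0,0,0.07],"roll":0,"gripper":-1},{"slide":[0,0,0.06],"roll":0,"gripper":-1},{"slide":[0,0,0],"roll":0,"gripper":-1},{"slide":[0,0,0],"roll":0,"gripper":-1}]}}

```text
time: 32.2
eef_pos: [0.514, 0.4537, 0.0546]
eef_rot: [[-1.0, -0.003, 0.0], [-0.003, 1.0, 0.0], [-0.0, 0.0, -1.0]]
contact_force: [0.2, 0.6, 0.3]
finger_gap: 0.0003
grip_force: 0.0
```

{"op": "jog_arm", "data": {"steps": [{"slide":[0,0,0.04],"roll":0,"gripper":-1},{"slide":[0,0,0.04],"roll":0,"gripper":-1},{"slide":[0,0,0.04],"roll":0,"gripper":-1},{"slide":[0,0,0.03],"roll":0,"gripper":-1},{"slide":[0,0,0.0],"roll":0,"gripper":-1}]}}

```text
time: 32.7
eef_pos: [0.5139, 0.4535, 0.0498]
eef_rot: [[-1.0, -0.003, -0.0], [-0.003, 1.0, -0.0], [0.0, -0.0, -1.0]]
contact_force: [0.1, -0.7, 0.6]
finger_gap: 0.0005
grip_force: 0.0
```

{"op": "jog_arm", "data": {"steps": [{"slide":[0,0,0.04],"roll":0,"gripper":-1},{"slide":[0,0,0.03],"roll":0,"gripper":-1},{"slide":[0,0,0.03],"roll":0,"gripper":-1},{"slide":[0,0,0],"roll":0,"gripper":-1},{"slide":[0,0,0],"roll":0,"gripper":-1}]}}

```text
time: 33.2
eef_pos: [0.5141, 0.4536, 0.047]
eef_rot: [[-1.0, -0.003, -0.0], [-0.003, 1.0, -0.0], [0.0, -0.0, -1.0]]
contact_force: [-0.4, -0.2, -0.7]
finger_gap: 0.0008
grip_force: 0.0
```

Next, small 1.5–2 mm steps.

{"op": "jog_arm", "data": {"steps": [{"slide":[0,0,0.03],"roll":0,"gripper":-1},{"slide":[0,0,0.02],"roll":0,"gripper":-1},{"slide":[0,0,0.02],"roll":0,"gripper":-1},{"slide":[0,0,0],"roll":0,"gripper":-1},{"slide":[0,0,0],"roll":0,"gripper":-1}]}}

```text
time: 33.7
eef_pos: [0.514, 0.4536, 0.0449]
eef_rot: [[-1.0, -0.003, -0.0], [-0.003, 1.0, -0.0], [0.0, -0.0, -1.0]]
contact_force: [-0.3, 0.4, 0.5]
finger_gap: 0.0003
grip_force: 0.0
```

{"op": "jog_arm", "data": {"steps": [{"slide":[0,0,0.02],"roll":0,"gripper":-1},{"slide":[0,0,0.02],"roll":0,"gripper":-1},{"slide":[0,0,0.02],"roll":0,"gripper":-1},{"slide":[0,0,0],"roll":0,"gripper":-1},{"slide":[0,0,0],"roll":0,"gripper":-1}]}}

```text
time: 34.2
eef_pos: [0.514, 0.4536, 0.0431]
eef_rot: [[-1.0, -0.003, -0.0], [-0.003, 1.0, -0.0], [0.0, -0.0, -1.0]]
contact_force: [0.2, -0.2, 0.2]
finger_gap: 0.0002
grip_force: 0.0
```

{"op": "jog_arm", "data": {"steps": [{"slide":[0,0,0.02],"roll":0,"gripper":-1},{"slide":[0,0,0.02],"roll":0,"gripper":-1},{"slide":[0,0,0.03],"roll":0,"gripper":-1},{"slide":[0,0,0],"roll":0,"gripper":-1},{"slide":[0,0,0],"roll":0,"gripper":-1}]}}

```text
time: 34.7
eef_pos: [0.514, 0.4536, 0.041]
eef_rot: [[-1.0, -0.003, -0.0], [-0.003, 1.0, -0.0], [0.0, -0.0, -1.0]]
contact_force: [-0.5, -0.5, 1.3]
finger_gap: 0.0006
grip_force: 0.0
```

{"op": "jog_arm", "data": {"steps": [{"slide":[0,0,0.02],"roll":0,"gripper":-1},{"slide":[0,0,0.02],"roll":0,"gripper":-1},{"slide":[0,0,0.02],"roll":0,"gripper":-1},{"slide":[0,0,0],"roll":0,"gripper":-1},{"slide":[0,0,0],"roll":0,"gripper":-1}]}}

```text
time: 35.2
eef_pos: [0.514, 0.4536, 0.0392]
eef_rot: [[-1.0, -0.003, -0.0], [-0.003, 1.0, -0.0], [0.0, -0.0, -1.0]]
contact_force: [0.1, -0.9, 0.4]
finger_gap: 0.0004
grip_force: 0.0
```

{"op": "jog_arm", "data": {"steps": [{"slide":[0,0,0.03],"roll":0,"gripper":-1},{"slide":[0,0,0.03],"roll":0,"gripper":-1},{"slide":[0,0,0.02],"roll":0,"gripper":-1},{"slide":[0,0,0],"roll":0,"gripper":-1},{"slide":[0,0,0],"roll":0,"gripper":-1}]}}

```text
time: 35.7
eef_pos: [0.514, 0.4536, 0.0368]
eef_rot: [[-1.0, -0.003, -0.0], [-0.003, 1.0, -0.0], [0.0, -0.0, -1.0]]
contact_force: [0.1, -0.3, -0.1]
finger_gap: 0.0004
grip_force: 0.0
```

{"op": "jog_arm", "data": {"steps": [{"slide":[0,0,0.03],"roll":0,"gripper":-1},{"slide":[0,0,0.02],"roll":0,"gripper":-1},{"slide":[0,0,0.02],"roll":0,"gripper":-1},{"slide":[0,0,0],"roll":0,"gripper":-1},{"slide":[0,0,0],"roll":0,"gripper":-1}]}}

```text
time: 36.2
eef_pos: [0.5141, 0.4536, 0.0347]
eef_rot: [[-1.0, -0.003, -0.0], [-0.003, 1.0, -0.0], [0.0, -0.0, -1.0]]
contact_force: [-0.5, 0.4, -0.2]
finger_gap: 0.0008
grip_force: 0.0
```

{"op": "jog_arm", "data": {"steps": [{"slide":[0,0,0.02],"roll":0,"gripper":-1},{"slide":[0,0,0.02],"roll":0,"gripper":-1},{"slide":[0,0,0.02],"roll":0,"gripper":-1},{"slide":[0,0,0],"roll":0,"gripper":-1},{"slide":[0,0,0],"roll":0,"gripper":-1}]}}

```text
time: 36.7
eef_pos: [0.5144, 0.4537, 0.0334]
eef_rot: [[-1.0, -0.003, 0.001], [-0.003, 1.0, 0.0], [-0.001, 0.0, -1.0]]
contact_force: [-0.7, -0.7, 3.4]
finger_gap: 0.0001
grip_force: 1.5
```

{"op": "jog_arm", "data": {"steps": [{"slide":[0,0,0.02],"roll":0,"gripper":-1},{"slide":[0,0,0.02],"roll":0,"gripper":-1},{"slide":[0,0,0.01],"roll":0,"gripper":-1},{"slide":[0,0,0],"roll":0,"gripper":-1},{"slide":[0,0,0],"roll":0,"gripper":-1}]}}

```text
time: 37.2
eef_pos: [0.5145, 0.4538, 0.0324]
eef_rot: [[-1.0, -0.003, 0.001], [-0.003, 1.0, 0.0], [-0.001, 0.0, -1.0]]
contact_force: [-0.7, -2.3, 7.2]
finger_gap: 0.0007
grip_force: 3.5
```

{"op": "jog_arm", "data": {"steps": [{"slide":[0,0,0.02],"roll":0,"gripper":-1},{"slide":[0,0,0],"roll":0,"gripper":-1},{"slide":[0,0,0],"roll":0,"gripper":-1},{"slide":[0,0,0],"roll":0,"gripper":-1},{"slide":[0,0,0],"roll":0,"gripper":-1}]}}

```text
time: 37.7
eef_pos: [0.5146, 0.4538, 0.0323]
eef_rot: [[-1.0, -0.003, 0.001], [-0.003, 1.0, 0.0], [-0.001, 0.0, -1.0]]
contact_force: [-3.1, -1.9, 10.1]
finger_gap: 0.0005
grip_force: 4.8
```

{"op": "jog_arm", "data": {"steps": [{"slide":[0,0,-0.2],"roll":0,"gripper":-1},{"slide":[0,0,-0.5],"roll":0,"gripper":-1},{"slide":[0,0,-1],"roll":0,"gripper":-1},{"slide":[0,0,-1],"roll":0,"gripper":-1},{"slide":[0,0,-1],"roll":0,"gripper":-1}]}}

```text
time: 38.2
eef_pos: [0.5137, 0.4535, 0.1432]
eef_rot: [[-1.0, -0.003, -0.001], [-0.003, 1.0, -0.0], [0.001, -0.0, -1.0]]
contact_force: [0.2, 1.0, 0.0]
finger_gap: 0.0005
grip_force: 0.0
```

```bash
python3 - <<'E'
from h import *
g=grab_frame("scene")
for n,z in(("grate",.04),("brush",.046),("spray_bottle",.04),("cup",.125),("soap",.066)):print(n,topfit(g,n,z))
print(status.sense()["contact_force"]);print(ctrl.job_done())
E
```

```text
grate None
brush (0.75, array([ 504. , -404.9,   59.1,  177.3,   89.6]), [172.5, 231.7])
spray_bottle (0.76, array([490.9, -33.6, 211.5,  65.8,   3.1]), [313.6, 242.4])
cup (0.72, array([597.1, -29.1, 349.4, 495.9,   1.6]), [330.1, 265.8])
soap (0.57, array([ 417.3, -268.8,   50.9,   87.1,   82.6]), [228.5, 203.6])
[ 0.11993141  0.17117506 -1.30118615]
the job is handed in; nothing more can be done
None
```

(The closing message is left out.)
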